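# Fetch the cup and sugar pot from behind the dallah

## Task

Get the single coffee cup and the sugar pot out from behind the dallah and the date canister: first stand the dallah and the canister both aside on the grey mat, then put the cup in the smaller compartment of the steel tray and the sugar pot in the larger one. Then put the dallah back centred on the round coaster and the canister back centred on the square coaster. Keep everything standing upright and do not disturb the stack of cups or the copper tin at the back of the shelf.

Things in the scene. Friction and masses are not known exactly. Their poses are not given: they have to be found in the camera images.
- dallah: Chrome coffee pot, loose, about 0.45 kg, 175 mm high; origin at the centre of its underside, z up. Foot 62 mm across, belly 76, lid edge 60 at 118 mm. On top an upright round knob 22 mm across, 146 to 175 mm above the underside: lift it by this. Spout along +x, to 66 mm from the axis at 122 mm; handle to 65 mm along -x. Starts on the round coaster, spout roughly to the back of the shelf.
- canister: Frosted glass date canister, steel lid clipped on (does not come off), loose, about 0.4 kg, 149 mm high; origin at the centre of its underside, z up. 70 mm across, lid 74 mm, its top at 121 mm, then a dark round knob 24 mm across up to 149 mm: lift it by this. A clip sticks out to 45 mm from the axis along +x at 80 to 120 mm height. Starts on the square coaster.
- cup: Single small white ceramic cup, no handle, loose, 90 g: open top, 45 mm high, 54 mm across at the rim, 51 mm at 10 mm height, foot 40 mm; origin at the centre of its underside, z up. Stands on the shelf behind the dallah or the canister; the only cup that is not stacked.
- sugar_pot: Small squat white ceramic pot, closed (its lid is part of it), loose, 150 g: 56 mm across, 38 mm high, plus an upright round knob 18 mm across that ends 66 mm above the underside (lift it by the knob); origin at the centre of its underside, z up. Stands on the shelf beside the cup, behind the other of the two.
- round_coaster: Round dark slate coaster, 86 mm across, 3 mm thick, fixed on the shelf; origin at the centre of its underside (on the shelf's top, 40 mm above the counter). The dallah's place.
- square_coaster: Square dark slate coaster, 86 by 86 mm, 3 mm thick, fixed on the shelf beside the round one, 110 mm centre to centre, its sides parallel to the shelf's (yaw 0 = shelf square to the robot); origin at the centre of its underside (40 mm above the counter). The canister's place.
- side_mat: Grey cloth-covered mat, 290 mm along its x by 160 mm along its y, 3 mm thick, fixed on the counter to one side of the shelf; origin at the centre of its underside. The place to stand things aside; two stand on it side by side along its x.
- tray: Steel tray fixed on the counter at the shelf's other side, 230 mm along its x, 130 mm along its y; origin at the centre of its underside. Floor 4 mm thick, walls and one cross wall (at x = -18 mm) 4 mm thick, 14 mm high in all. Smaller compartment 91 mm long, centre at x = -65.5 mm, y = 0; larger one 127 mm long, centre at x = +47.5 mm, y = 0.
- nest: Bystander: stack of four nested white cups, 75 mm high, 54 mm across, loose, at the back of the shelf; origin at the centre of its underside. Leave it alone.
- tin: Bystander: small copper tin with a dark wooden lid, 70 mm high, 52 mm across, loose, at the back of the shelf; origin at the centre of its underside. Leave it alone.
Mind the look-alikes: they are no part of the job. Leave any red look-alike of the cup alone.

How it is judged:
By the outcome, as a careful person would: the job done as asked, in the order asked, and still so for the second after the job is handed in, with the robot touching nothing.
It also fails if it takes over 128 s, if anything falls off the work surface, if the arm or the gripper's body presses on something with over 40 N, if the wrist force passes 120 N, or if a joint passes its speed limit or range.

## Robot

A 6-joint arm with a two-finger parallel gripper is mounted at the origin on the work surface. World frame = base frame: x ahead of the robot, y to its left, z up, the work surface at z = 0. Lengths are in mm, angles in rad, forces in N, time in s.
With the tool pointing down it reaches from about 275 to 850 mm from the base axis. Payload 5.2 kg.
Tool frame: the origin (TCP) lies on the centre line of the jaws, within the pads' length; the fingertips stand 22 mm ahead of it and the grasp point (between the pads) lies 3 mm ahead of it (bot.finger_overhang is the distance from the TCP to the fingertips, in mm); z points along the fingers, y is the line along which they close (so a half turn about z gives the same grasp; the last joint's range is limited). The gripper opens to 85 mm and grips with 20 to 120 N. Pads are 22 mm wide; open, the fingers measure 114 mm over their backs; the gripper's body (76 mm by 85 mm) begins 54 mm behind the grasp point. The pads swing forward as they close: fully open they stand 13 mm farther back than shut.
Start: joints at [-1.522, 0.259, 1.535, -0, 1.348, -0.203], TCP at [137.052, -532.656, 253.31] pointing down, gripper open.
Joint ranges: [-3.14, 3.14], [-0.91, 2.08], [0.19, 2.58], [-1.22, 4.36], [0.22, 2.71], [-3.12, 3.12]. Speed limits (rad/s): [2.57, 2.57, 3.14, 3.14, 3.14, 3.14].

## Interface

Orientations are given as [roll, pitch, yaw] about the fixed x, y, z axes, in that order (R = Rz(yaw) Ry(pitch) Rx(roll)).
In Python, from cell import bot gives the robot as it stands.
- The arm moves only by the tool jog_arm, never from a script. Its argument "series" is a list of rows, each an object of numbers: "claw": the opening in per cent of the stroke, from 0 (shut) to 100 (fully open); "tx", "ty", "tz": the shift along the tool's x, y, z scaled (see below); "ax", "ay", "az": the turn, a rotation vector about the tool's x, y, z scaled (see below). A call has exactly 10 rows; each row shifts and turns the commanded pose from where the row before left it, along the tool's axes as they then stand; what a row does not reach is not made up. The controller multiplies each number of a shift by 0.04 m and each number of a turn by 4 degrees. A row lasts 1/12 s, in which the tool goes at most 41.7 mm and 7.16 degrees, less where a joint would pass 70% of its speed; a pose out of reach is approached as far as the arm can. A call with a number of a shift or a turn outside -1 to 1 is refused whole. A call with a gripper value outside its range is refused whole. The fingers move at their own pace and stop on an object; "force" is the grip in N (left out, the last holds). Time passes only in rows, so rows that do not move let the fingers close, or fill a call up. It gives the time, the measured TCP pose, the force, the opening and the grip force at its end, in the units of the state.
- bot.get_state(): the state, without advancing time (a new reading comes with each control period).
- bot.capture(name): name is "side" or "top"; returns the picture (400x640x3 uint8, blue, green, red); there is no depth.
- bot.calibration(name): a dict with "mtx" (3x3 intrinsics, pixels), "T" (4x4, takes a point from camera to world coordinates). Camera axes: x right, y down, z forward; pixel columns grow to the right and rows downward; lengths in mm; the calibration is good to about 2 mm. A picture is of the moment at which its call begins. calibration takes no time and is no camera call.
- bot.finish_job(): hands the job in; it is judged then, once.
The state is a dict: "time_s": time; "joint_pos": joint angles; "qvel": joint speeds; "joint_torque": joint torques, N m; "tcp_pos": TCP position; "tcp_rot": TCP orientation; "wrist_force": force on the tool from outside, world axes, zero at the start; "torque": the same for the moment, N m; "width": opening from 0.0 (shut) to 1.0 (fully open); "grasp_force": force on a finger pad.
Only numpy, scipy, OpenCV 4.12 (cv2) and the standard library are available. Lean on these libraries where they do the work, as an engineer would, in place of code of your own. Each camera call takes 0.05 s, during which the arm holds its last target. There are 200 camera calls.

## Working session

There is one attempt and no reset: what is moved stays moved. The work goes in short steps, Python scripts to look and compute and a tool call to move; the robot and the scene stay as the last step left them, time stands still between calls to the robot, and variables do not carry over. Pictures are saved under pics/ and viewed, at most 14 in all, crops included, and the job is handed in when it is done.

Besides the shell and the picture viewer there is one more tool, called after ">>>" as a command line: name --argument value ..., lists and objects as JSON in quotes. jog_arm: Moves the arm, as the interface text tells. Its arguments: {"type":"object","properties":{"series":{"type":"array"},"force":{"type":"number"}},"required":["series"]}

```bash
ls; mkdir -p pics; python3 - <<'E'
from cell import bot
import cv2
for n in("side","top"):
    cv2.imwrite(f"pics/{n}0.png",bot.capture(n)); c=bot.calibration(n); print(n,c["mtx"].round(1).tolist(),c["T"].round(3).tolist())
print(bot.get_state(), bot.finger_overhang)
E
```

```text
pics
side [[494.2, 0.0, 316.5], [0.0, 494.2, 193.5], [0.0, 0.0, 1.0]] [[-1.0, 0.003, 0.024, 516.272], [-0.015, 0.727, -0.687, 705.032], [-0.019, -0.687, -0.727, 788.001], [0.0, 0.0, 0.0, 1.0]]
top [[415.6, 0.0, 320.6], [0.0, 415.6, 193.2], [0.0, 0.0, 1.0]] [[-0.014, -0.984, 0.178, 367.038], [-1.0, 0.017, 0.013, 4.16], [-0.016, -0.178, -0.984, 1064.39], [0.0, 0.0, 0.0, 1.0]]
{'time_s': 0.1, 'joint_pos': array([-1.52182599e+00,  2.59272457e-01,  1.53596823e+00, -4.77500074e-06,
        1.34800599e+00, -2.02772380e-01]), 'qvel': array([-0.00013367, -0.00187486, -0.00242954,  0.00113165,  0.00086967,
        0.00135316]), 'joint_torque': array([ 3.49174719e-03, -4.46969891e+01, -2.91247648e+01, -1.43340148e-04,
        6.20841107e-03,  1.12844117e-05]), 'tcp_pos': array([ 137.01473873, -532.20880419,  252.55871423]), 'tcp_rot': array([-3.13997159e+00, -3.28534950e-04,  2.51743515e-01]), 'wrist_force': array([-0.27647039,  0.31227217,  0.170342  ]), 'torque': array([-0.00746978, -0.01980155, -0.05780925]), 'grasp_force': 0.0, 'width': 1.0012030413710864} 22.0
```

View pics/top0.png

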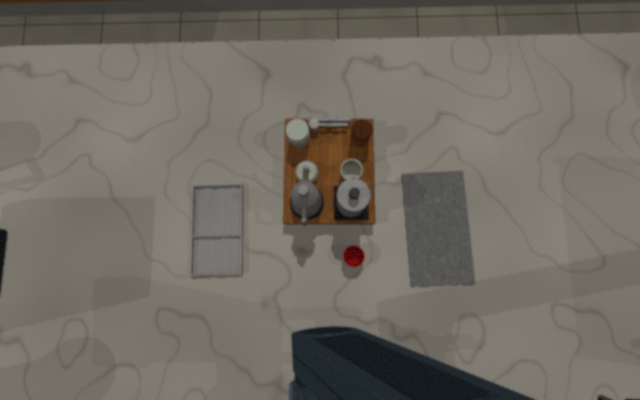

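View pics/side0.png

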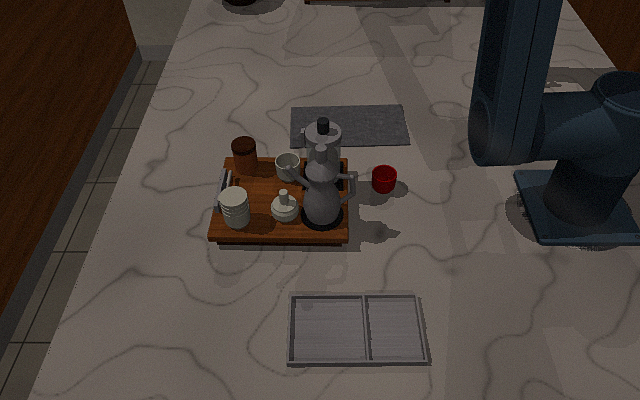

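The top view shows the dallah at (305,198), the canister at (353,195), the sugar pot at (306,171), the white cup at (351,169), the nest at (297,131), the tin at (361,130), the tray at (217,231), the mat at (438,228) and a red cup at (353,257). In the side view these are the dallah (322,190), canister (323,140), sugar pot (284,207), cup (287,166), nest (234,207) and tin (243,157).

Candidates for the cup are the white one at top (351,169), the red one at (353,257), which is a decoy, and the nest at (297,131), which is a stack. I choose (351,169) and will check it in a close crop.

```bash
cat > h.py <<'E'
from cell import bot
import cv2, numpy as np
def ray(n,u,v):
    c=bot.calibration(n); K,T=np.array(c["mtx"]),np.array(c["T"])
    d=T[:3,:3]@np.linalg.solve(K,[u,v,1]); return T[:3,3],d
def at(n,u,v,z):
    o,d=ray(n,u,v); return (o+d*(z-o[2])/d[2])[:2]
def tri(a,b):   # pixel in side, pixel in top -> point, miss distance
    (o1,d1),(o2,d2)=ray("side",*a),ray("top",*b)
    d1/=np.linalg.norm(d1);d2/=np.linalg.norm(d2)
    s=np.linalg.lstsq(np.c_[d1,-d2],o2-o1,rcond=None)[0]
    p,q=o1+d1*s[0],o2+d2*s[1]; return (p+q)/2,np.linalg.norm(p-q)
def proj(n,p):
    c=bot.calibration(n); T=np.linalg.inv(np.array(c["T"])); q=np.array(c["mtx"])@(T[:3,:3]@p+T[:3,3]); return q[:2]/q[2]
def crop(n,img,x0,y0,w,h,s,f):
    c=cv2.resize(img[y0:y0+h,x0:x0+w],None,fx=s,fy=s,interpolation=cv2.INTER_CUBIC)
    c=cv2.convertScaleAbs(c,alpha=1.4,beta=15)
    for u in range(x0-x0%10+10,x0+w,10): cv2.putText(c,str(u),((u-x0)*s,8),0,.3,(0,255,255));cv2.line(c,((u-x0)*s,10),((u-x0)*s,14),(0,255,255))
    for v in range(y0-y0%10+10,y0+h,10): cv2.putText(c,str(v),(0,(v-y0)*s+3),0,.3,(0,255,255));cv2.line(c,(20,(v-y0)*s),(24,(v-y0)*s),(0,255,255))
    cv2.imwrite(f,c)
E
python3 - <<'E'
from h import *
crop("top",cv2.imread("pics/top0.png"),275,110,110,115,5,"pics/t1.png")
crop("side",cv2.imread("pics/side0.png"),205,110,160,140,5,"pics/s1.png")
t=cv2.imread("pics/top0.png")
# tray & mat & shelf corners
def box(m,roi):
    x,y,w,h=roi; z=np.zeros_like(m); z[y:y+h,x:x+w]=m[y:y+h,x:x+w]
    z=cv2.morphologyEx(z,cv2.MORPH_CLOSE,np.ones((5,5)))
    k=max(cv2.findContours(z,0,2)[0],key=cv2.contourArea); return cv2.minAreaRect(k)
g=cv2.cvtColor(t,cv2.COLOR_BGR2HSV)
for n,roi in(("mat",(395,160,90,135)),("tray",(180,175,75,110))):
    sat=g[...,1]; print(n,[t[v,u].tolist() for v,u in((230,430),(180,395),(210,220),(185,217),(230,185))])
    x,y,w,h=roi; gg=cv2.cvtColor(t,6); mm=((sat<25)&(gg<125)).astype(np.uint8)*255
    r=box(mm,roi); P=cv2.boxPoints(r); z=3 if n=="mat" else 14
    print(n,P.round(1).tolist(),[at("top",*p,z).round(0).tolist() for p in P])
wood=cv2.inRange(g,(5,110,60),(20,255,255)); r=box(wood,(275,112,110,120)); P=cv2.boxPoints(r)
print("shelf",P.round(1).tolist(),[at("top",*p,40).round(0).tolist() for p in P])
E
```

```text
mat [[88, 90, 90], [114, 124, 128], [113, 118, 119], [97, 102, 104], [121, 131, 136]]
mat [[400.29998779296875, 172.0], [470.5, 166.5], [480.0, 287.20001220703125], [409.70001220703125, 292.70001220703125]] [[612.0, -191.0], [624.0, -374.0], [316.0, -373.0], [305.0, -199.0]]
tray [[88, 90, 90], [114, 124, 128], [113, 118, 119], [97, 102, 104], [121, 131, 136]]
tray [[187.1999969482422, 275.6000061035156], [191.60000610351562, 179.6999969482422], [247.8000030517578, 182.3000030517578], [243.3000030517578, 278.20001220703125]] [[355.0, 354.0], [599.0, 353.0], [590.0, 206.0], [346.0, 213.0]]
shelf [[283.0, 119.0], [374.0, 119.0], [374.0, 223.0], [283.0, 223.0]] [[750.0, 112.0], [745.0, -123.0], [476.0, -113.0], [479.0, 112.0]]
```

View pics/t1.png

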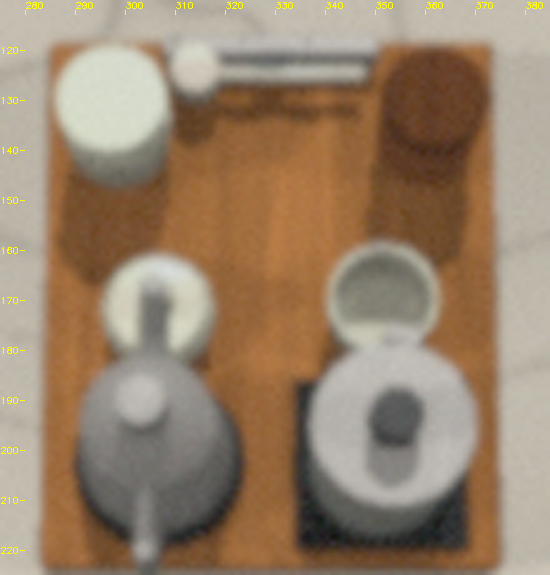

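View pics/s1.png

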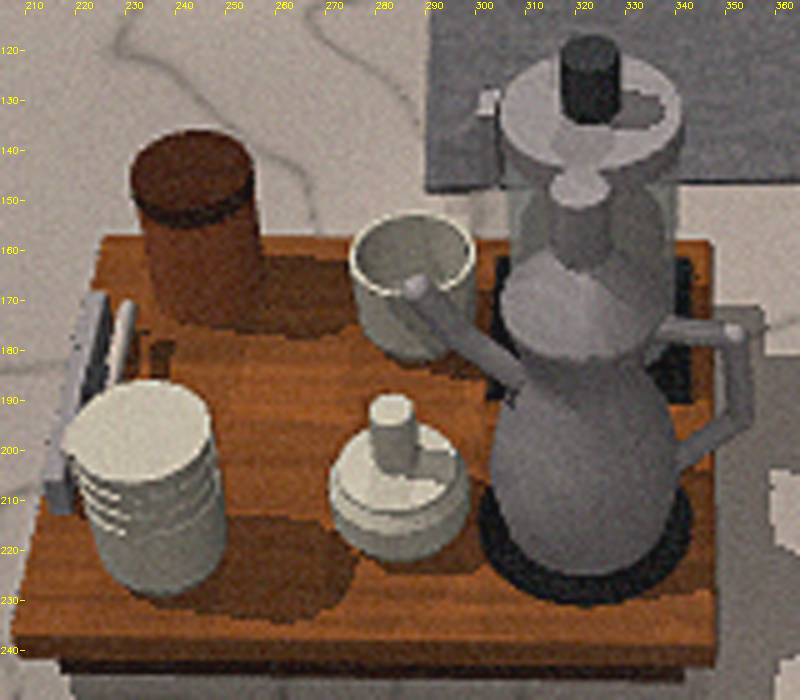

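The top crop shows the dallah knob at (301.5,190), canister knob at (353,193), cup rim centre at about (351,169.5), sugar pot at (306,171) partly under the spout, and the square coaster from 334.5 to 367.5 by about 186 to 219.5. In the side crop are the dallah knob top (319.5,147), canister knob top (322.5,119.5), sugar knob top (283.5,192), open cup rim (287,162), spout tip (286,167) and handle corner (352,175). The white open cup behind the canister is the one I want.

```bash
python3 - <<'E'
from h import *
def T(n,a,b,z):
    p,e=tri(a,b); print(n,"tri",p.round(0),"miss",round(e,1),"side@z",at("side",*a,z).round(1),"top@z",at("top",*b,z).round(1))
T("dallah knob",(319.5,147),(301.5,190),218)
T("can knob",(322.5,119.5),(353,192.5),192)
T("cup rim",(287,162),(351,169.5),85)
T("sugar knob",(283.5,192),(306,166),106)
T("spout",(286.5,166),(304.5,166),165)
T("handle",(351,175),(303,220),160)
T("clip",(301.5,129),(353,177),160)
T("nest top",(232,198),(296.5,130),115)
T("tin top",(242.5,145),(361.5,130),110)
T("redcup",(384,170),(353.5,253),45)
def C(n,v,P,z):
    W=np.array([at(v,*p,z) for p in P]); print(n,v,W.round(0).tolist(),"c",W.mean(0).round(1),"sides",[round(float(np.linalg.norm(W[i]-W[i-1]))) for i in range(len(W))])
t=cv2.imread("pics/top0.png");s=cv2.imread("pics/side0.png")
C("sq","top",[(334.5,186.2),(367.5,186.2),(367.5,219.7),(334.5,219.7)],43)
C("shelf","top",[(284,119),(373.5,119),(374.5,223),(283,223)],40)
C("mat","top",[(402,173),(462,171),(474,284),(411,287)],3)
C("mat","side",[(291,107),(405,105),(409,146),(290,147)],3)
C("tray","top",[(194,186),(243,185),(242,276),(191,277)],10)
C("tray","side",[(290,295),(421,294),(430,364),(288,364)],10)
print("round bottom side",at("side",321,231,43),"x",at("side",300.5,214,43),at("side",342.5,214,43))
print("round top",at("top",289,203,43),at("top",322.5,203,43),at("top",305,219.5,43))
E
```

```text
dallah knob tri [530.  55. 217.] miss 3.4 side@z [531.4  54.8] top@z [527.9  54.9]
can knob tri [526. -53. 193.] miss 1.8 side@z [527.2 -55.1] top@z [525.5 -53.3]
cup rim tri [603. -58.  78.] miss 0.0 side@z [602.3 -50.1] top@z [601.6 -57.2]
sugar knob tri [605.  51. 102.] miss 5.7 side@z [601.8  56.3] top@z [607.   50.6]
spout tri [592.  51. 169.] miss 1.0 side@z [592.9  46.6] top@z [592.3  51.1]
handle tri [474.  56. 150.] miss 1.3 side@z [475.2  65.6] top@z [472.1  55.5]
clip tri [567. -56. 167.] miss 4.1 side@z [569.5 -65.9] top@z [566.4 -56.4]
nest top tri [697.  73. 107.] miss 1.7 side@z [696.1  79.9] top@z [693.7  72.1]
tin top tri [696. -84. 102.] miss 2.4 side@z [695.4 -75.9] top@z [692.3 -83.4]
redcup tri [400. -59.  53.] miss 5.6 side@z [396.  -66.5] top@z [403. -60.]
sq top [[569.0, -17.0], [568.0, -100.0], [484.0, -97.0], [485.0, -16.0]] c [526.6 -57.4] sides [84, 83, 84, 81]
shelf top [[750.0, 110.0], [745.0, -122.0], [476.0, -114.0], [479.0, 112.0]] c [612.6  -3.5] sides [271, 232, 270, 226]
mat top [[609.0, -195.0], [612.0, -351.0], [324.0, -359.0], [319.0, -203.0]] c [ 465.9 -277.1] sides [291, 156, 288, 156]
mat side [[614.0, -350.0], [315.0, -355.0], [323.0, -192.0], [608.0, -191.0]] c [ 465.  -271.9] sides [159, 299, 163, 285]
tray top [[583.0, 347.0], [583.0, 219.0], [352.0, 217.0], [351.0, 345.0]] c [467.2 282.2] sides [232, 128, 232, 128]
tray side [[586.0, 223.0], [349.0, 221.0], [352.0, 352.0], [583.0, 353.0]] c [467.5 287.3] sides [130, 237, 131, 231]
round bottom side [530.6435473  100.79390731] x [571.97624716  57.13831457] [488.12983585  57.31316899]
round top [528.79589139  96.77498799] [527.38308389  13.34941625] [486.85708134  57.2226631 ]
```

>>> jog_arm --series '[{"az":0.9,"claw":100},{"az":0.9,"tx":0.2,"ty":-0.25},{"az":0.9,"tx":0.4,"ty":-0.5},{"az":0.9,"tx":0.6,"ty":-0.74},{"tx":0.62,"ty":-0.76},{"tx":0.62,"ty":-0.76},{"tx":0.62,"ty":-0.76},{"tx":0.62,"ty":-0.76},{"tx":0.62,"ty":-0.76},{"tx":0.62,"ty":-0.76}]' --force 40

```text
invalid input
```

>>> jog_arm --series '[{"claw":100,"tx":0,"ty":0,"tz":0,"ax":0,"ay":0,"az":0.9},{"claw":100,"tx":0.2,"ty":-0.25,"tz":0,"ax":0,"ay":0,"az":0.9},{"claw":100,"tx":0.4,"ty":-0.5,"tz":0,"ax":0,"ay":0,"az":0.9},{"claw":100,"tx":0.6,"ty":-0.74,"tz":0,"ax":0,"ay":0,"az":0.9},{"claw":100,"tx":0.62,"ty":-0.76,"tz":0,"ax":0,"ay":0,"az":0},{"claw":100,"tx":0.62,"ty":-0.76,"tz":0,"ax":0,"ay":0,"az":0},{"claw":100,"tx":0.62,"ty":-0.76,"tz":0,"ax":0,"ay":0,"az":0},{"claw":100,"tx":0.62,"ty":-0.76,"tz":0,"ax":0,"ay":0,"az":0},{"claw":100,"tx":0.62,"ty":-0.76,"tz":0,"ax":0,"ay":0,"az":0},{"claw":100,"tx":0.62,"ty":-0.76,"tz":0,"ax":0,"ay":0,"az":0}]' --force 40

```text
time_s: 0.93
tcp_pos: [327.8, -284.1, 253.1]
tcp_rot: [-3.141, 0.0, -0.0]
wrist_force: [0.6, -0.8, 1.0]
width: 0.998
grasp_force: 0.0
```

>>> jog_arm --series '[{"claw":100,"tx":0.65,"ty":-0.75,"tz":0,"ax":0,"ay":0,"az":0},{"claw":100,"tx":0.65,"ty":-0.75,"tz":0,"ax":0,"ay":0,"az":0},{"claw":100,"tx":0.65,"ty":-0.75,"tz":0,"ax":0,"ay":0,"az":0},{"claw":100,"tx":0.65,"ty":-0.75,"tz":0,"ax":0,"ay":0,"az":0},{"claw":100,"tx":0.65,"ty":-0.75,"tz":0,"ax":0,"ay":0,"az":0},{"claw":100,"tx":0.65,"ty":-0.75,"tz":0,"ax":0,"ay":0,"az":0},{"claw":100,"tx":0.6,"ty":-0.7,"tz":0,"ax":0,"ay":0,"az":0},{"claw":100,"tx":0.35,"ty":-0.4,"tz":0,"ax":0,"ay":0,"az":0},{"claw":100,"tx":0.1,"ty":-0.15,"tz":0,"ax":0,"ay":0,"az":0},{"claw":100,"tx":0,"ty":0,"tz":0,"ax":0,"ay":0,"az":0}]'

```text
time_s: 1.77
tcp_pos: [525.4, -54.4, 252.6]
tcp_rot: [-3.141, 0.001, 0.003]
wrist_force: [-0.8, -0.4, 0.8]
width: 0.997
grasp_force: 0.0
```

>>> jog_arm --series '[{"claw":100,"tx":0.02,"ty":0,"tz":0.4,"ax":0,"ay":0,"az":0},{"claw":100,"tx":0,"ty":0,"tz":0.5,"ax":0,"ay":0,"az":0},{"claw":60,"tx":0,"ty":0,"tz":0.4,"ax":0,"ay":0,"az":0},{"claw":50,"tx":0,"ty":0,"tz":0.2,"ax":0,"ay":0,"az":0},{"claw":45,"tx":0,"ty":0,"tz":0.1,"ax":0,"ay":0,"az":0},{"claw":40,"tx":0,"ty":0,"tz":0,"ax":0,"ay":0,"az":0},{"claw":30,"tx":0,"ty":0,"tz":0,"ax":0,"ay":0,"az":0},{"claw":20,"tx":0,"ty":0,"tz":0,"ax":0,"ay":0,"az":0},{"claw":10,"tx":0,"ty":0,"tz":0,"ax":0,"ay":0,"az":0},{"claw":0,"tx":0,"ty":0,"tz":0,"ax":0,"ay":0,"az":0}]' --force 50

```text
time_s: 2.6
tcp_pos: [526.3, -55.9, 190.2]
tcp_rot: [3.141, -0.001, 0.001]
wrist_force: [-0.6, 0.9, 2.1]
width: 0.262
grasp_force: 49.7
```

>>> jog_arm --series '[{"claw":0,"tx":0,"ty":0,"tz":-0.1,"ax":0,"ay":0,"az":0},{"claw":0,"tx":0,"ty":0,"tz":-0.25,"ax":0,"ay":0,"az":0},{"claw":0,"tx":0,"ty":0.05,"tz":-0.25,"ax":0,"ay":0,"az":0},{"claw":0,"tx":0,"ty":0.2,"tz":-0.1,"ax":0,"ay":0,"az":0},{"claw":0,"tx":0,"ty":0.35,"tz":0,"ax":0,"ay":0,"az":0},{"claw":0,"tx":0,"ty":0.5,"tz":0,"ax":0,"ay":0,"az":0},{"claw":0,"tx":0,"ty":0.6,"tz":0,"ax":0,"ay":0,"az":0},{"claw":0,"tx":0,"ty":0.7,"tz":0,"ax":0,"ay":0,"az":0},{"claw":0,"tx":0,"ty":0.7,"tz":0,"ax":0,"ay":0,"az":0},{"claw":0,"tx":0,"ty":0.7,"tz":0,"ax":0,"ay":0,"az":0}]'

```text
time_s: 3.43
tcp_pos: [525.8, -209.9, 217.9]
tcp_rot: [3.141, -0.0, 0.001]
wrist_force: [2.7, 0.2, -4.7]
width: 0.264
grasp_force: 49.3
```

>>> jog_arm --series '[{"claw":0,"tx":0.1,"ty":0.6,"tz":0,"ax":0,"ay":0,"az":0},{"claw":0,"tx":0.1,"ty":0.5,"tz":0,"ax":0,"ay":0,"az":0},{"claw":0,"tx":0.1,"ty":0.35,"tz":0.1,"ax":0,"ay":0,"az":0},{"claw":0,"tx":0,"ty":0.18,"tz":0.2,"ax":0,"ay":0,"az":0},{"claw":0,"tx":0,"ty":0,"tz":0.3,"ax":0,"ay":0,"az":0},{"claw":0,"tx":0,"ty":0,"tz":0.3,"ax":0,"ay":0,"az":0},{"claw":0,"tx":0,"ty":0,"tz":0.25,"ax":0,"ay":0,"az":0},{"claw":0,"tx":0,"ty":0,"tz":0.2,"ax":0,"ay":0,"az":0},{"claw":0,"tx":0,"ty":0,"tz":0.15,"ax":0,"ay":0,"az":0},{"claw":0,"tx":0,"ty":0,"tz":0.08,"ax":0,"ay":0,"az":0}]'

```text
time_s: 4.27
tcp_pos: [537.7, -272.4, 153.0]
tcp_rot: [-3.141, 0.001, 0.001]
wrist_force: [-0.8, 0.1, -4.2]
width: 0.262
grasp_force: 49.3
```

>>> jog_arm --series '[{"claw":0,"tx":0,"ty":0,"tz":0.03,"ax":0,"ay":0,"az":0},{"claw":0,"tx":0,"ty":0,"tz":0.03,"ax":0,"ay":0,"az":0},{"claw":0,"tx":0,"ty":0,"tz":0.02,"ax":0,"ay":0,"az":0},{"claw":0,"tx":0,"ty":0,"tz":0,"ax":0,"ay":0,"az":0},{"claw":35,"tx":0,"ty":0,"tz":0,"ax":0,"ay":0,"az":0},{"claw":50,"tx":0,"ty":0,"tz":0,"ax":0,"ay":0,"az":0},{"claw":80,"tx":0,"ty":0,"tz":-0.2,"ax":0,"ay":0,"az":0},{"claw":100,"tx":0,"ty":0,"tz":-0.5,"ax":0,"ay":0,"az":0},{"claw":100,"tx":0,"ty":0,"tz":-0.9,"ax":0,"ay":0,"az":0},{"claw":100,"tx":0,"ty":0,"tz":-0.9,"ax":0,"ay":0,"az":0}]'

```text
time_s: 5.1
tcp_pos: [537.5, -272.7, 252.2]
tcp_rot: [-3.141, 0.001, 0.0]
wrist_force: [0.9, -0.3, 0.8]
width: 0.999
grasp_force: 0.0
```

>>> jog_arm --series '[{"claw":100,"tx":0,"ty":-0.6,"tz":-0.1,"ax":0,"ay":0,"az":0},{"claw":100,"tx":-0.1,"ty":-1,"tz":-0.1,"ax":0,"ay":0,"az":0},{"claw":100,"tx":-0.1,"ty":-1,"tz":0,"ax":0,"ay":0,"az":0},{"claw":100,"tx":0,"ty":-1,"tz":0,"ax":0,"ay":0,"az":0},{"claw":100,"tx":0,"ty":-1,"tz":0,"ax":0,"ay":0,"az":0},{"claw":100,"tx":0,"ty":-1,"tz":0,"ax":0,"ay":0,"az":0},{"claw":100,"tx":0,"ty":-1,"tz":0,"ax":0,"ay":0,"az":0},{"claw":100,"tx":0,"ty":-0.9,"tz":0,"ax":0,"ay":0,"az":0},{"claw":100,"tx":0,"ty":-0.5,"tz":0,"ax":0,"ay":0,"az":0},{"claw":100,"tx":0,"ty":-0.19,"tz":0,"ax":0,"ay":0,"az":0}]'

```text
time_s: 5.93
tcp_pos: [529.7, 57.8, 260.5]
tcp_rot: [-3.141, -0.002, 0.004]
wrist_force: [-0.7, 0.1, 0.4]
width: 1.001
grasp_force: 0.0
```

```bash
python3 - <<'E'
from h import *
s=bot.capture("side");t=bot.capture("top");cv2.imwrite("pics/s2f.png",s);cv2.imwrite("pics/t2f.png",t)
crop("side",s,260,60,160,120,5,"pics/s2.png")
print(bot.get_state()["tcp_pos"])
E
```

```text
[530.02538563  55.69560477 260.06046975]
```

View pics/s2.png

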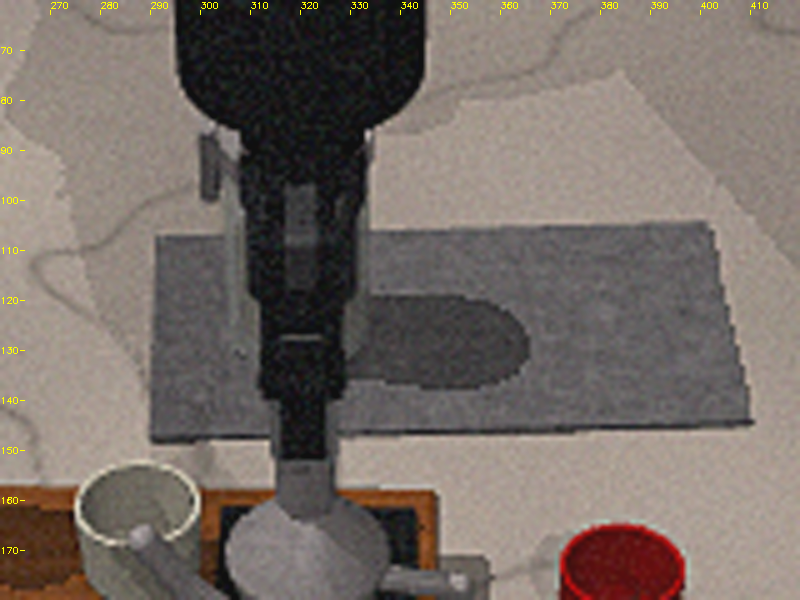

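The canister stands upright on the mat, at about (320,110) behind the gripper. The fingers are centred over the dallah knob at (321,155).

>>> jog_arm --series '[{"claw":100,"tx":0,"ty":0,"tz":0.3,"ax":0,"ay":0,"az":0},{"claw":100,"tx":0,"ty":0,"tz":0.4,"ax":0,"ay":0,"az":0},{"claw":60,"tx":0,"ty":0,"tz":0.3,"ax":0,"ay":0,"az":0},{"claw":50,"tx":0,"ty":0,"tz":0.1,"ax":0,"ay":0,"az":0},{"claw":45,"tx":0,"ty":0,"tz":0.05,"ax":0,"ay":0,"az":0},{"claw":40,"tx":0,"ty":0,"tz":0,"ax":0,"ay":0,"az":0},{"claw":30,"tx":0,"ty":0,"tz":0,"ax":0,"ay":0,"az":0},{"claw":20,"tx":0,"ty":0,"tz":0,"ax":0,"ay":0,"az":0},{"claw":10,"tx":0,"ty":0,"tz":0,"ax":0,"ay":0,"az":0},{"claw":0,"tx":0,"ty":0,"tz":0,"ax":0,"ay":0,"az":0}]' --force 55

```text
time_s: 6.87
tcp_pos: [530.5, 54.4, 214.0]
tcp_rot: [3.141, -0.002, 0.0]
wrist_force: [-0.2, 0.3, 5.0]
width: 0.236
grasp_force: 54.2
```

>>> jog_arm --series '[{"claw":0,"tx":0,"ty":0,"tz":-0.1,"ax":0,"ay":0,"az":0},{"claw":0,"tx":0,"ty":0,"tz":-0.3,"ax":0,"ay":0,"az":0},{"claw":0,"tx":0,"ty":0.1,"tz":-0.3,"ax":0,"ay":0,"az":0},{"claw":0,"tx":-0.1,"ty":0.25,"tz":-0.2,"ax":0,"ay":0,"az":0},{"claw":0,"tx":-0.2,"ty":0.4,"tz":0,"ax":0,"ay":0,"az":0},{"claw":0,"tx":-0.25,"ty":0.55,"tz":0,"ax":0,"ay":0,"az":0},{"claw":0,"tx":-0.3,"ty":0.7,"tz":0,"ax":0,"ay":0,"az":0},{"claw":0,"tx":-0.3,"ty":0.7,"tz":0,"ax":0,"ay":0,"az":0},{"claw":0,"tx":-0.3,"ty":0.7,"tz":0,"ax":0,"ay":0,"az":0},{"claw":0,"tx":-0.3,"ty":0.7,"tz":0,"ax":0,"ay":0,"az":0}]'

```text
time_s: 7.7
tcp_pos: [458.2, -110.7, 248.5]
tcp_rot: [-3.141, 0.001, 0.001]
wrist_force: [0.5, 0.5, -4.0]
width: 0.238
grasp_force: 54.1
```

>>> jog_arm --series '[{"claw":0,"tx":-0.3,"ty":0.7,"tz":0,"ax":0,"ay":0,"az":0},{"claw":0,"tx":-0.3,"ty":0.7,"tz":0,"ax":0,"ay":0,"az":0},{"claw":0,"tx":-0.3,"ty":0.7,"tz":0,"ax":0,"ay":0,"az":0},{"claw":0,"tx":-0.3,"ty":0.7,"tz":0,"ax":0,"ay":0,"az":0},{"claw":0,"tx":-0.25,"ty":0.6,"tz":0,"ax":0,"ay":0,"az":0},{"claw":0,"tx":-0.2,"ty":0.4,"tz":0,"ax":0,"ay":0,"az":0},{"claw":0,"tx":0,"ty":0.25,"tz":0.2,"ax":0,"ay":0,"az":0},{"claw":0,"tx":0,"ty":0.09,"tz":0.4,"ax":0,"ay":0,"az":0},{"claw":0,"tx":0,"ty":0,"tz":0.5,"ax":0,"ay":0,"az":0},{"claw":0,"tx":0,"ty":0,"tz":0.3,"ax":0,"ay":0,"az":0}]'

```text
time_s: 8.53
tcp_pos: [392.9, -274.4, 190.4]
tcp_rot: [-3.139, 0.002, -0.0]
wrist_force: [-0.4, 1.1, -5.0]
width: 0.24
grasp_force: 54.2
```

>>> jog_arm --series '[{"claw":0,"tx":0,"ty":0,"tz":0.15,"ax":0,"ay":0,"az":0},{"claw":0,"tx":0,"ty":0,"tz":0.12,"ax":0,"ay":0,"az":0},{"claw":0,"tx":0,"ty":0,"tz":0.08,"ax":0,"ay":0,"az":0},{"claw":0,"tx":0,"ty":0,"tz":0.04,"ax":0,"ay":0,"az":0},{"claw":0,"tx":0,"ty":0,"tz":0.02,"ax":0,"ay":0,"az":0},{"claw":0,"tx":0,"ty":0,"tz":0,"ax":0,"ay":0,"az":0},{"claw":0,"tx":0,"ty":0,"tz":0,"ax":0,"ay":0,"az":0},{"claw":30,"tx":0,"ty":0,"tz":0,"ax":0,"ay":0,"az":0},{"claw":50,"tx":0,"ty":0,"tz":0,"ax":0,"ay":0,"az":0},{"claw":70,"tx":0,"ty":0,"tz":0,"ax":0,"ay":0,"az":0}]'

```text
time_s: 9.37
tcp_pos: [394.4, -275.6, 177.4]
tcp_rot: [3.14, -0.001, 0.001]
wrist_force: [0.8, -0.1, -0.5]
width: 0.572
grasp_force: 0.0
```

>>> jog_arm --series '[{"claw":100,"tx":0,"ty":0,"tz":-0.3,"ax":0,"ay":0,"az":0},{"claw":100,"tx":0,"ty":0,"tz":-0.7,"ax":0,"ay":0,"az":0},{"claw":100,"tx":0,"ty":0,"tz":-0.8,"ax":0,"ay":0,"az":0},{"claw":100,"tx":0,"ty":-0.8,"tz":0,"ax":0,"ay":0,"az":0},{"claw":100,"tx":0,"ty":-1,"tz":0,"ax":0,"ay":0,"az":0},{"claw":100,"tx":0,"ty":-1,"tz":0,"ax":0,"ay":0,"az":0},{"claw":100,"tx":0,"ty":-0.7,"tz":0,"ax":0,"ay":0,"az":0},{"claw":100,"tx":0,"ty":-0.3,"tz":0,"ax":0,"ay":0,"az":0},{"claw":100,"tx":0,"ty":0,"tz":0,"ax":0,"ay":0,"az":0},{"claw":100,"tx":0,"ty":0,"tz":0,"ax":0,"ay":0,"az":0}]'

```text
time_s: 10.2
tcp_pos: [394.4, -123.5, 249.1]
tcp_rot: [3.14, -0.001, 0.002]
wrist_force: [-0.5, 0.2, 0.2]
width: 0.998
grasp_force: 0.0
```

```bash
python3 - <<'E'
from h import *
s=bot.capture("side");t=bot.capture("top");cv2.imwrite("pics/s3f.png",s);cv2.imwrite("pics/t3f.png",t)
crop("top",t,270,110,200,180,4,"pics/t3.png");crop("side",s,205,80,200,170,4,"pics/s3.png")
print(bot.get_state()["tcp_pos"])
E
```

```text
[ 394.38041848 -124.46194998  248.76219908]
```

View pics/t3.png

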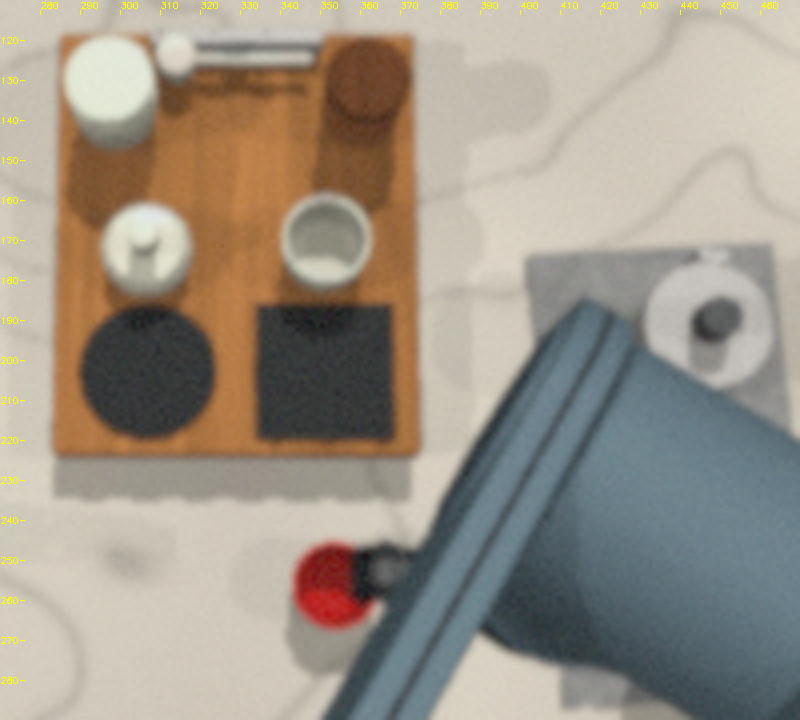

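View pics/s3.png

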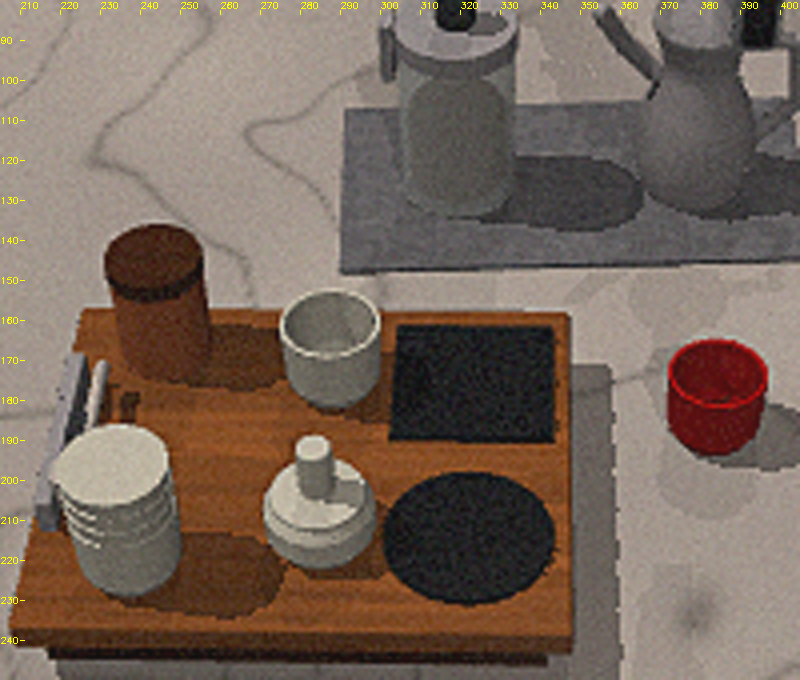

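Both stand upright on the mat and the shelf front is clear. In the top view the sugar knob is at (306.2,167.5) and the cup rim at (351.5,170); in the side view they are at (283.5,191) and (287.7,160). Both coasters are fully visible, so I'll fit them.

```bash
python3 - <<'E'
from h import *
for n,f,roi in(("top","pics/t3f.png",(282,180,95,45)),("side","pics/s3f.png",(297,155,52,80))):
    im=cv2.imread(f); x,y,w,h=roi; m=np.zeros(im.shape[:2],np.uint8)
    m[y:y+h,x:x+w]=(im[y:y+h,x:x+w].max(2)<(52))*255
    m=cv2.morphologyEx(m,2,np.ones((3,3))); m=cv2.morphologyEx(m,3,np.ones((3,3)))
    for k in sorted(cv2.findContours(m,0,1)[0],key=cv2.contourArea)[-2:]:
        W=np.array([at(n,*p[0],43) for p in k],np.float32); r=cv2.minAreaRect(W); b0,b1=W.min(0),W.max(0)
        print(n,"bbox c",((b0+b1)/2).round(1),"size",(b1-b0).round(1),"rect",np.round(r[0],1),np.round(r[1],1),round(r[2],1))
def T(n,a,b,z):
    p,e=tri(a,b); print(n,p.round(0),round(e,1),"side",at("side",*a,z).round(1),"top",at("top",*b,z).round(1))
T("cup rim",(287.7,160.5),(351.5,170),85); T("sugar",(283.5,191),(306.2,167.5),106)
# cup in top: white blob bbox; sugar body
im=cv2.imread("pics/t3f.png");g=cv2.cvtColor(im,cv2.COLOR_BGR2HSV)
for nm,(x,y,w,h),z in(("cup",(335,155,35,27),85),("pot",(292,155,30,30),70)):
    m=np.zeros(g.shape[:2],np.uint8); m[y:y+h,x:x+w]=((g[y:y+h,x:x+w,1]<80))*255
    k=max(cv2.findContours(m,0,1)[0],key=cv2.contourArea); x,y,w,h=cv2.boundingRect(k); print(nm,x,y,w,h,at("top",x+w/2-.5,y+w/2-.5,z).round(1))
E
```

```text
top bbox c [530.8  53.1] size [81.  77.4] rect [530.9  53.2] [77.4 80.7] 89.1
top bbox c [527.7 -56.6] size [84.1 82.7] rect [527.7 -56.4] [82.3 83.1] 89.0
side bbox c [530.1  57.2] size [86.4 87.2] rect [529.4  56.4] [86.9 86.5] 54.5
side bbox c [533.7 -53.6] size [101.   89.3] rect [533.7 -53.6] [ 88.9 101.2] 89.8
cup rim [601. -59.  81.] 0.4 side [601.1 -54.7] top [600.3 -58.3]
sugar [603.  50. 103.] 1.8 side [602.   53.6] top [603.3  50.1]
cup 340 158 23 24 [602.8 -57.2]
pot 295 161 23 23 [600.9  52.5]
```

>>> jog_arm --series '[{"claw":100,"tx":0.4,"ty":-0.15,"tz":0,"ax":0,"ay":0,"az":0},{"claw":100,"tx":0.8,"ty":-0.25,"tz":0,"ax":0,"ay":0,"az":0},{"claw":100,"tx":0.9,"ty":-0.3,"tz":0,"ax":0,"ay":0,"az":0},{"claw":100,"tx":0.9,"ty":-0.3,"tz":0,"ax":0,"ay":0,"az":0},{"claw":100,"tx":0.9,"ty":-0.3,"tz":0,"ax":0,"ay":0,"az":0},{"claw":100,"tx":0.8,"ty":-0.25,"tz":0.2,"ax":0,"ay":0,"az":0},{"claw":100,"tx":0.4,"ty":-0.1,"tz":0.6,"ax":0,"ay":0,"az":0},{"claw":100,"tx":0.1,"ty":-0.05,"tz":0.9,"ax":0,"ay":0,"az":0},{"claw":100,"tx":0,"ty":0,"tz":0.6,"ax":0,"ay":0,"az":0},{"claw":100,"tx":0,"ty":0,"tz":0.2,"ax":0,"ay":0,"az":0}]' --force 25

```text
time_s: 11.13
tcp_pos: [600.1, -55.9, 143.1]
tcp_rot: [-3.14, 0.008, -0.001]
wrist_force: [-0.7, -0.4, -0.4]
width: 0.997
grasp_force: 0.0
```

>>> jog_arm --series '[{"claw":100,"tx":0.04,"ty":0.02,"tz":0.3,"ax":0,"ay":0,"az":0},{"claw":100,"tx":0,"ty":0,"tz":0.5,"ax":0,"ay":0,"az":0},{"claw":100,"tx":0,"ty":0,"tz":0.5,"ax":0,"ay":0,"az":0},{"claw":100,"tx":0,"ty":0,"tz":0.3,"ax":0,"ay":0,"az":0},{"claw":90,"tx":0,"ty":0,"tz":0.15,"ax":0,"ay":0,"az":0},{"claw":80,"tx":0,"ty":0,"tz":0.05,"ax":0,"ay":0,"az":0},{"claw":75,"tx":0,"ty":0,"tz":0,"ax":0,"ay":0,"az":0},{"claw":70,"tx":0,"ty":0,"tz":0,"ax":0,"ay":0,"az":0},{"claw":65,"tx":0,"ty":0,"tz":0,"ax":0,"ay":0,"az":0},{"claw":60,"tx":0,"ty":0,"tz":0,"ax":0,"ay":0,"az":0}]'

```text
time_s: 11.97
tcp_pos: [604.4, -55.9, 78.2]
tcp_rot: [3.141, -0.003, 0.001]
wrist_force: [-0.7, 0.4, 2.8]
width: 0.625
grasp_force: 26.1
```

>>> jog_arm --series '[{"claw":50,"tx":0,"ty":0,"tz":0,"ax":0,"ay":0,"az":0},{"claw":40,"tx":0,"ty":0,"tz":0,"ax":0,"ay":0,"az":0},{"claw":30,"tx":0,"ty":0,"tz":0,"ax":0,"ay":0,"az":0},{"claw":30,"tx":0,"ty":0,"tz":0,"ax":0,"ay":0,"az":0},{"claw":30,"tx":0,"ty":0,"tz":-0.1,"ax":0,"ay":0,"az":0},{"claw":30,"tx":0,"ty":0,"tz":-0.2,"ax":0,"ay":0,"az":0},{"claw":30,"tx":0,"ty":0,"tz":-0.4,"ax":0,"ay":0,"az":0},{"claw":30,"tx":0,"ty":0,"tz":-0.5,"ax":0,"ay":0,"az":0},{"claw":30,"tx":0,"ty":0,"tz":-0.5,"ax":0,"ay":0,"az":0},{"claw":30,"tx":0,"ty":0,"tz":-0.5,"ax":0,"ay":0,"az":0}]'

```text
time_s: 12.8
tcp_pos: [603.3, -55.7, 165.8]
tcp_rot: [-3.142, 0.0, 0.001]
wrist_force: [-0.0, -0.0, -0.8]
width: 0.623
grasp_force: 26.5
```

>>> jog_arm --series '[{"claw":30,"tx":-0.1,"ty":-0.15,"tz":0,"ax":0,"ay":0,"az":0},{"claw":30,"tx":-0.25,"ty":-0.4,"tz":0,"ax":0,"ay":0,"az":0},{"claw":30,"tx":-0.4,"ty":-0.65,"tz":0,"ax":0,"ay":0,"az":0},{"claw":30,"tx":-0.45,"ty":-0.75,"tz":0,"ax":0,"ay":0,"az":0},{"claw":30,"tx":-0.45,"ty":-0.75,"tz":0,"ax":0,"ay":0,"az":0},{"claw":30,"tx":-0.45,"ty":-0.75,"tz":0,"ax":0,"ay":0,"az":0},{"claw":30,"tx":-0.45,"ty":-0.75,"tz":0,"ax":0,"ay":0,"az":0},{"claw":30,"tx":-0.45,"ty":-0.75,"tz":0,"ax":0,"ay":0,"az":0},{"claw":30,"tx":-0.45,"ty":-0.75,"tz":0,"ax":0,"ay":0,"az":0},{"claw":30,"tx":-0.45,"ty":-0.75,"tz":0,"ax":0,"ay":0,"az":0}]'

```text
time_s: 13.63
tcp_pos: [445.4, 203.4, 164.1]
tcp_rot: [3.142, 0.001, 0.0]
wrist_force: [0.5, 0.9, -0.2]
width: 0.623
grasp_force: 26.5
```

>>> jog_arm --series '[{"claw":30,"tx":-0.45,"ty":-0.75,"tz":0,"ax":0,"ay":0,"az":0},{"claw":30,"tx":-0.4,"ty":-0.7,"tz":0,"ax":0,"ay":0,"az":0},{"claw":30,"tx":-0.2,"ty":-0.4,"tz":0.1,"ax":0,"ay":0,"az":0},{"claw":30,"tx":-0.08,"ty":-0.2,"tz":0.3,"ax":0,"ay":0,"az":0},{"claw":30,"tx":0,"ty":0,"tz":0.5,"ax":0,"ay":0,"az":0},{"claw":30,"tx":0,"ty":0,"tz":0.5,"ax":0,"ay":0,"az":0},{"claw":30,"tx":0,"ty":0,"tz":0.5,"ax":0,"ay":0,"az":0},{"claw":30,"tx":0,"ty":0,"tz":0.35,"ax":0,"ay":0,"az":0},{"claw":30,"tx":0,"ty":0,"tz":0.2,"ax":0,"ay":0,"az":0},{"claw":30,"tx":0,"ty":0,"tz":0.1,"ax":0,"ay":0,"az":0}]'

```text
time_s: 14.47
tcp_pos: [400.9, 283.8, 61.1]
tcp_rot: [3.141, 0.003, 0.001]
wrist_force: [0.2, 0.4, -0.6]
width: 0.624
grasp_force: 26.6
```

>>> jog_arm --series '[{"claw":30,"tx":0,"ty":0,"tz":0.15,"ax":0,"ay":0,"az":0},{"claw":30,"tx":0,"ty":0,"tz":0.12,"ax":0,"ay":0,"az":0},{"claw":30,"tx":0,"ty":0,"tz":0.08,"ax":0,"ay":0,"az":0},{"claw":30,"tx":0,"ty":0,"tz":0.05,"ax":0,"ay":0,"az":0},{"claw":30,"tx":0,"ty":0,"tz":0.03,"ax":0,"ay":0,"az":0},{"claw":30,"tx":0,"ty":0,"tz":0.02,"ax":0,"ay":0,"az":0},{"claw":30,"tx":0,"ty":0,"tz":0.02,"ax":0,"ay":0,"az":0},{"claw":30,"tx":0,"ty":0,"tz":0,"ax":0,"ay":0,"az":0},{"claw":30,"tx":0,"ty":0,"tz":0,"ax":0,"ay":0,"az":0},{"claw":30,"tx":0,"ty":0,"tz":0,"ax":0,"ay":0,"az":0}]'

```text
time_s: 15.3
tcp_pos: [402.2, 284.1, 43.9]
tcp_rot: [-3.141, -0.0, 0.001]
wrist_force: [-0.0, -0.7, -1.4]
width: 0.618
grasp_force: 26.6
```

>>> jog_arm --series '[{"claw":30,"tx":0,"ty":0,"tz":0.03,"ax":0,"ay":0,"az":0},{"claw":30,"tx":0,"ty":0,"tz":0.02,"ax":0,"ay":0,"az":0},{"claw":30,"tx":0,"ty":0,"tz":0,"ax":0,"ay":0,"az":0},{"claw":66,"tx":0,"ty":0,"tz":0,"ax":0,"ay":0,"az":0},{"claw":72,"tx":0,"ty":0,"tz":0,"ax":0,"ay":0,"az":0},{"claw":85,"tx":0,"ty":0,"tz":0,"ax":0,"ay":0,"az":0},{"claw":100,"tx":0,"ty":0,"tz":0,"ax":0,"ay":0,"az":0},{"claw":100,"tx":0,"ty":0,"tz":-0.3,"ax":0,"ay":0,"az":0},{"claw":100,"tx":0,"ty":0,"tz":-0.7,"ax":0,"ay":0,"az":0},{"claw":100,"tx":0,"ty":0,"tz":-1,"ax":0,"ay":0,"az":0}]'

```text
time_s: 16.13
tcp_pos: [399.8, 283.0, 119.7]
tcp_rot: [3.139, 0.007, 0.0]
wrist_force: [0.8, 0.5, -0.3]
width: 1.0
grasp_force: 0.0
```

>>> jog_arm --series '[{"claw":100,"tx":0.1,"ty":0.1,"tz":-0.6,"ax":0,"ay":0,"az":0},{"claw":100,"tx":0.4,"ty":0.45,"tz":-0.4,"ax":0,"ay":0,"az":0},{"claw":100,"tx":0.65,"ty":0.74,"tz":0,"ax":0,"ay":0,"az":0},{"claw":100,"tx":0.65,"ty":0.74,"tz":0,"ax":0,"ay":0,"az":0},{"claw":100,"tx":0.65,"ty":0.74,"tz":0,"ax":0,"ay":0,"az":0},{"claw":100,"tx":0.65,"ty":0.74,"tz":0,"ax":0,"ay":0,"az":0},{"claw":100,"tx":0.65,"ty":0.74,"tz":0,"ax":0,"ay":0,"az":0},{"claw":100,"tx":0.65,"ty":0.74,"tz":0,"ax":0,"ay":0,"az":0},{"claw":100,"tx":0.46,"ty":0.53,"tz":0,"ax":0,"ay":0,"az":0},{"claw":100,"tx":0.2,"ty":0.24,"tz":0,"ax":0,"ay":0,"az":0}]'

```text
time_s: 16.97
tcp_pos: [607.1, 50.2, 161.4]
tcp_rot: [3.141, -0.001, -0.003]
wrist_force: [0.5, 0.6, 0.2]
width: 1.002
grasp_force: 0.0
```

```bash
python3 - <<'E'
from h import *
bot.capture("side");s=bot.capture("side");t=bot.capture("top");cv2.imwrite("pics/s4f.png",s);cv2.imwrite("pics/t4f.png",t)
a=cv2.resize(s[140:380,215:445],(575,600));cv2.imwrite("pics/s4.png",cv2.convertScaleAbs(a,alpha=1.4,beta=15))
print(bot.get_state()["tcp_pos"],bot.get_state()["time_s"])
E
```

```text
[604.38135811  53.34857475 161.05819316] 17.1167
```

View pics/s4.png

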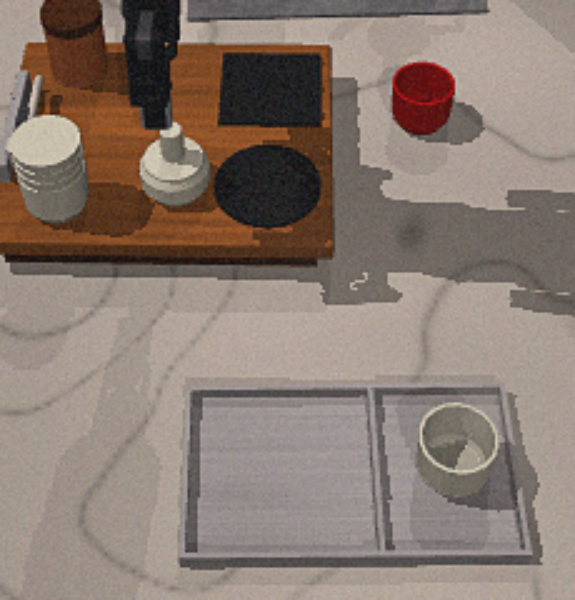

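The cup stands in the smaller compartment, near crop pixel (457,450). The nest, tin and red cup are untouched. I'll check the gripper's alignment over the sugar knob.

```bash
python3 - <<'E'
from h import *
for p in((604.4,53.3+43,148),(604.4,53.3-43,148),(604.4,53.3,150),(602.5,52,106),(604,53,106)): print(p,proj("side",np.array(p)).round(1),proj("top",np.array(p)).round(1))
E
```

```text
(604.4, 96.3, 148) [279.1 192. ] [285. 163.]
(604.4, 10.299999999999997, 148) [282.1 159.4] [322.8 162.3]
(604.4, 53.3, 150) [280.6 174.4] [303.8 162.4]
(602.5, 52, 106) [283.3 190.4] [305.4 167.9]
(604, 53, 106) [282.5 190.8] [305.  167.3]
```

>>> jog_arm --series '[{"claw":100,"tx":-0.04,"ty":0.02,"tz":0.3,"ax":0,"ay":0,"az":0},{"claw":100,"tx":0,"ty":0,"tz":0.4,"ax":0,"ay":0,"az":0},{"claw":80,"tx":0,"ty":0,"tz":0.4,"ax":0,"ay":0,"az":0},{"claw":60,"tx":0,"ty":0,"tz":0.25,"ax":0,"ay":0,"az":0},{"claw":50,"tx":0,"ty":0,"tz":0.1,"ax":0,"ay":0,"az":0},{"claw":40,"tx":0,"ty":0,"tz":0,"ax":0,"ay":0,"az":0},{"claw":30,"tx":0,"ty":0,"tz":0,"ax":0,"ay":0,"az":0},{"claw":20,"tx":0,"ty":0,"tz":0,"ax":0,"ay":0,"az":0},{"claw":10,"tx":0,"ty":0,"tz":0,"ax":0,"ay":0,"az":0},{"claw":0,"tx":0,"ty":0,"tz":0,"ax":0,"ay":0,"az":0}]' --force 35

```text
time_s: 17.95
tcp_pos: [603.5, 53.2, 104.7]
tcp_rot: [-3.141, -0.002, 0.0]
wrist_force: [0.4, 1.1, 2.1]
width: 0.195
grasp_force: 34.7
```

>>> jog_arm --series '[{"claw":0,"tx":0,"ty":0,"tz":0,"ax":0,"ay":0,"az":0},{"claw":0,"tx":0,"ty":0,"tz":-0.1,"ax":0,"ay":0,"az":0},{"claw":0,"tx":0,"ty":0,"tz":-0.3,"ax":0,"ay":0,"az":0},{"claw":0,"tx":0,"ty":0,"tz":-0.4,"ax":0,"ay":0,"az":0},{"claw":0,"tx":0,"ty":0,"tz":-0.3,"ax":0,"ay":0,"az":0},{"claw":0,"tx":-0.1,"ty":-0.2,"tz":-0.1,"ax":0,"ay":0,"az":0},{"claw":0,"tx":-0.2,"ty":-0.4,"tz":0,"ax":0,"ay":0,"az":0},{"claw":0,"tx":-0.3,"ty":-0.7,"tz":0,"ax":0,"ay":0,"az":0},{"claw":0,"tx":-0.3,"ty":-0.8,"tz":0,"ax":0,"ay":0,"az":0},{"claw":0,"tx":-0.3,"ty":-0.8,"tz":0,"ax":0,"ay":0,"az":0}]'

```text
time_s: 18.78
tcp_pos: [553.7, 169.9, 151.2]
tcp_rot: [3.142, 0.001, -0.001]
wrist_force: [0.5, -0.4, -0.7]
width: 0.195
grasp_force: 34.6
```

>>> jog_arm --series '[{"claw":0,"tx":-0.27,"ty":-0.8,"tz":0,"ax":0,"ay":0,"az":0},{"claw":0,"tx":-0.25,"ty":-0.75,"tz":0,"ax":0,"ay":0,"az":0},{"claw":0,"tx":-0.2,"ty":-0.6,"tz":0,"ax":0,"ay":0,"az":0},{"claw":0,"tx":-0.15,"ty":-0.45,"tz":0.1,"ax":0,"ay":0,"az":0},{"claw":0,"tx":-0.1,"ty":-0.27,"tz":0.3,"ax":0,"ay":0,"az":0},{"claw":0,"tx":0,"ty":0,"tz":0.45,"ax":0,"ay":0,"az":0},{"claw":0,"tx":0,"ty":0,"tz":0.4,"ax":0,"ay":0,"az":0},{"claw":0,"tx":0,"ty":0,"tz":0.3,"ax":0,"ay":0,"az":0},{"claw":0,"tx":0,"ty":0,"tz":0.2,"ax":0,"ay":0,"az":0},{"claw":0,"tx":0,"ty":0,"tz":0.1,"ax":0,"ay":0,"az":0}]'

```text
time_s: 19.62
tcp_pos: [514.9, 283.1, 75.5]
tcp_rot: [3.14, 0.003, 0.0]
wrist_force: [-1.2, 0.5, -1.7]
width: 0.194
grasp_force: 34.6
```

>>> jog_arm --series '[{"claw":0,"tx":0,"ty":0,"tz":0.08,"ax":0,"ay":0,"az":0},{"claw":0,"tx":0,"ty":0,"tz":0.05,"ax":0,"ay":0,"az":0},{"claw":0,"tx":0,"ty":0,"tz":0,"ax":0,"ay":0,"az":0},{"claw":0,"tx":0,"ty":0,"tz":0,"ax":0,"ay":0,"az":0},{"claw":0,"tx":0,"ty":0,"tz":0,"ax":0,"ay":0,"az":0},{"claw":0,"tx":0,"ty":0,"tz":0,"ax":0,"ay":0,"az":0},{"claw":0,"tx":0,"ty":0,"tz":0,"ax":0,"ay":0,"az":0},{"claw":0,"tx":0,"ty":0,"tz":0,"ax":0,"ay":0,"az":0},{"claw":0,"tx":0,"ty":0,"tz":0,"ax":0,"ay":0,"az":0},{"claw":0,"tx":0,"ty":0,"tz":0,"ax":0,"ay":0,"az":0}]'

```text
time_s: 20.45
tcp_pos: [516.1, 283.8, 72.6]
tcp_rot: [-3.142, -0.0, 0.001]
wrist_force: [-0.5, -0.3, -2.3]
width: 0.197
grasp_force: 34.6
```

>>> jog_arm --series '[{"claw":0,"tx":0,"ty":0,"tz":0.04,"ax":0,"ay":0,"az":0},{"claw":0,"tx":0,"ty":0,"tz":0.03,"ax":0,"ay":0,"az":0},{"claw":0,"tx":0,"ty":0,"tz":0.02,"ax":0,"ay":0,"az":0},{"claw":0,"tx":0,"ty":0,"tz":0.01,"ax":0,"ay":0,"az":0},{"claw":0,"tx":0,"ty":0,"tz":0,"ax":0,"ay":0,"az":0},{"claw":25,"tx":0,"ty":0,"tz":0,"ax":0,"ay":0,"az":0},{"claw":35,"tx":0,"ty":0,"tz":0,"ax":0,"ay":0,"az":0},{"claw":60,"tx":0,"ty":0,"tz":0,"ax":0,"ay":0,"az":0},{"claw":80,"tx":0,"ty":0,"tz":0,"ax":0,"ay":0,"az":0},{"claw":90,"tx":0,"ty":0,"tz":-0.2,"ax":0,"ay":0,"az":0}]'

```text
time_s: 21.28
tcp_pos: [515.1, 283.3, 75.3]
tcp_rot: [3.141, 0.003, 0.0]
wrist_force: [-0.3, 0.3, -0.3]
width: 0.766
grasp_force: 0.0
```

>>> jog_arm --series '[{"claw":100,"tx":0,"ty":0,"tz":-0.6,"ax":0,"ay":0,"az":0},{"claw":100,"tx":0,"ty":0,"tz":-0.9,"ax":0,"ay":0,"az":0},{"claw":100,"tx":-0.1,"ty":0.3,"tz":-0.9,"ax":0,"ay":0,"az":0},{"claw":100,"tx":-0.15,"ty":0.6,"tz":-0.7,"ax":0,"ay":0,"az":0},{"claw":100,"tx":-0.2,"ty":0.8,"tz":-0.5,"ax":0,"ay":0,"az":0},{"claw":100,"tx":-0.2,"ty":0.9,"tz":-0.3,"ax":0,"ay":0,"az":0},{"claw":100,"tx":-0.2,"ty":0.95,"tz":-0.2,"ax":0,"ay":0,"az":0},{"claw":100,"tx":-0.2,"ty":0.95,"tz":-0.2,"ax":0,"ay":0,"az":0},{"claw":100,"tx":-0.2,"ty":0.95,"tz":0,"ax":0,"ay":0,"az":0},{"claw":100,"tx":-0.2,"ty":0.95,"tz":0,"ax":0,"ay":0,"az":0}]'

```text
time_s: 22.12
tcp_pos: [457.8, 26.2, 250.0]
tcp_rot: [3.141, -0.003, 0.001]
wrist_force: [0.5, -0.2, -0.2]
width: 1.002
grasp_force: 0.0
```

>>> jog_arm --series '[{"claw":100,"tx":-0.2,"ty":0.95,"tz":0,"ax":0,"ay":0,"az":0},{"claw":100,"tx":-0.2,"ty":0.95,"tz":0,"ax":0,"ay":0,"az":0},{"claw":100,"tx":-0.2,"ty":0.95,"tz":0,"ax":0,"ay":0,"az":0},{"claw":100,"tx":-0.2,"ty":0.95,"tz":0,"ax":0,"ay":0,"az":0},{"claw":100,"tx":-0.2,"ty":0.95,"tz":0,"ax":0,"ay":0,"az":0},{"claw":100,"tx":-0.2,"ty":0.95,"tz":0,"ax":0,"ay":0,"az":0},{"claw":100,"tx":-0.2,"ty":0.9,"tz":0,"ax":0,"ay":0,"az":0},{"claw":100,"tx":-0.1,"ty":0.6,"tz":0,"ax":0,"ay":0,"az":0},{"claw":100,"tx":0,"ty":0.3,"tz":0,"ax":0,"ay":0,"az":0},{"claw":100,"tx":0,"ty":0,"tz":0,"ax":0,"ay":0,"az":0}]'

```text
time_s: 22.95
tcp_pos: [398.2, -274.8, 248.9]
tcp_rot: [3.14, -0.001, -0.003]
wrist_force: [1.0, -0.2, 0.1]
width: 1.002
grasp_force: 0.0
```

```bash
python3 - <<'E'
from h import *
s=bot.capture("side");t=bot.capture("top");cv2.imwrite("pics/s5f.png",s);cv2.imwrite("pics/t5f.png",t)
a=np.vstack([cv2.resize(s[270:380,270:450],(720,440))[:300*1],cv2.resize(s[20:170,250:450],(720,300))[:300]]);cv2.imwrite("pics/s5.png",cv2.convertScaleAbs(a,alpha=1.4,beta=15))
print(bot.get_state()["tcp_pos"])
E
```

```text
[ 398.37766977 -271.69455147  248.59700715]
```

View pics/s5.png

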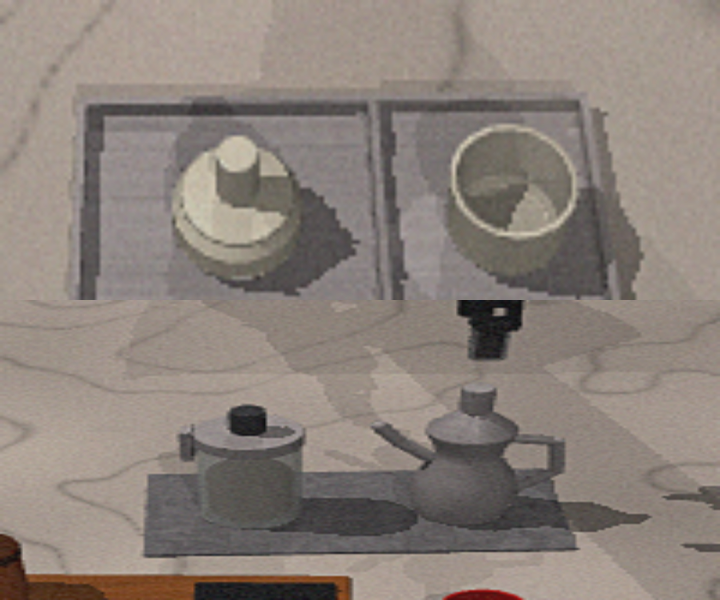

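The sugar pot and the cup stand upright in their own compartments. The dallah and canister are upright on the mat.

>>> jog_arm --series '[{"claw":100,"tx":-0.1,"ty":0.05,"tz":0.3,"ax":0,"ay":0,"az":0},{"claw":100,"tx":0,"ty":0,"tz":0.5,"ax":0,"ay":0,"az":0},{"claw":80,"tx":0,"ty":0,"tz":0.5,"ax":0,"ay":0,"az":0},{"claw":60,"tx":0,"ty":0,"tz":0.36,"ax":0,"ay":0,"az":0},{"claw":50,"tx":0,"ty":0,"tz":0.15,"ax":0,"ay":0,"az":0},{"claw":40,"tx":0,"ty":0,"tz":0.05,"ax":0,"ay":0,"az":0},{"claw":30,"tx":0,"ty":0,"tz":0,"ax":0,"ay":0,"az":0},{"claw":20,"tx":0,"ty":0,"tz":0,"ax":0,"ay":0,"az":0},{"claw":10,"tx":0,"ty":0,"tz":0,"ax":0,"ay":0,"az":0},{"claw":0,"tx":0,"ty":0,"tz":0,"ax":0,"ay":0,"az":0}]' --force 55

```text
time_s: 23.88
tcp_pos: [394.8, -274.5, 174.9]
tcp_rot: [3.141, -0.001, 0.001]
wrist_force: [0.7, -0.7, 0.0]
width: 0.236
grasp_force: 54.3
```

>>> jog_arm --series '[{"claw":0,"tx":0,"ty":0,"tz":0,"ax":0,"ay":0,"az":0},{"claw":0,"tx":0,"ty":0,"tz":-0.1,"ax":0,"ay":0,"az":0},{"claw":0,"tx":0,"ty":0,"tz":-0.3,"ax":0,"ay":0,"az":0},{"claw":0,"tx":0,"ty":0,"tz":-0.5,"ax":0,"ay":0,"az":0},{"claw":0,"tx":0,"ty":0,"tz":-0.5,"ax":0,"ay":0,"az":0},{"claw":0,"tx":0.05,"ty":-0.15,"tz":-0.3,"ax":0,"ay":0,"az":0},{"claw":0,"tx":0.1,"ty":-0.3,"tz":-0.1,"ax":0,"ay":0,"az":0},{"claw":0,"tx":0.2,"ty":-0.5,"tz":0,"ax":0,"ay":0,"az":0},{"claw":0,"tx":0.3,"ty":-0.7,"tz":0,"ax":0,"ay":0,"az":0},{"claw":0,"tx":0.3,"ty":-0.7,"tz":0,"ax":0,"ay":0,"az":0}]'

```text
time_s: 24.72
tcp_pos: [431.9, -178.6, 245.3]
tcp_rot: [-3.14, 0.001, -0.001]
wrist_force: [-0.3, 0.1, -4.7]
width: 0.238
grasp_force: 54.3
```

>>> jog_arm --series '[{"claw":0,"tx":0.3,"ty":-0.7,"tz":0,"ax":0,"ay":0,"az":0},{"claw":0,"tx":0.3,"ty":-0.7,"tz":0,"ax":0,"ay":0,"az":0},{"claw":0,"tx":0.3,"ty":-0.7,"tz":0,"ax":0,"ay":0,"az":0},{"claw":0,"tx":0.3,"ty":-0.7,"tz":0,"ax":0,"ay":0,"az":0},{"claw":0,"tx":0.3,"ty":-0.7,"tz":0,"ax":0,"ay":0,"az":0},{"claw":0,"tx":0.3,"ty":-0.7,"tz":0,"ax":0,"ay":0,"az":0},{"claw":0,"tx":0.3,"ty":-0.65,"tz":0,"ax":0,"ay":0,"az":0},{"claw":0,"tx":0.2,"ty":-0.5,"tz":0,"ax":0,"ay":0,"az":0},{"claw":0,"tx":0.1,"ty":-0.3,"tz":0.1,"ax":0,"ay":0,"az":0},{"claw":0,"tx":0.06,"ty":-0.15,"tz":0.2,"ax":0,"ay":0,"az":0}]'

```text
time_s: 25.55
tcp_pos: [530.7, 53.9, 233.6]
tcp_rot: [-3.141, -0.0, 0.003]
wrist_force: [1.8, 0.2, -4.3]
width: 0.239
grasp_force: 54.3
```

>>> jog_arm --series '[{"claw":0,"tx":0,"ty":0,"tz":0.1,"ax":0,"ay":0,"az":0},{"claw":0,"tx":0,"ty":0,"tz":0.05,"ax":0,"ay":0,"az":0},{"claw":0,"tx":0,"ty":0,"tz":0,"ax":0,"ay":0,"az":0},{"claw":0,"tx":0,"ty":0,"tz":0,"ax":0,"ay":0,"az":0},{"claw":0,"tx":0,"ty":0,"tz":0,"ax":0,"ay":0,"az":0},{"claw":0,"tx":0,"ty":0,"tz":0,"ax":0,"ay":0,"az":0},{"claw":0,"tx":0,"ty":0,"tz":0,"ax":0,"ay":0,"az":0},{"claw":0,"tx":0,"ty":0,"tz":0,"ax":0,"ay":0,"az":0},{"claw":0,"tx":0,"ty":0,"tz":0,"ax":0,"ay":0,"az":0},{"claw":0,"tx":0,"ty":0,"tz":0,"ax":0,"ay":0,"az":0}]'

```text
time_s: 26.38
tcp_pos: [530.7, 51.7, 228.2]
tcp_rot: [3.142, -0.0, 0.0]
wrist_force: [-0.9, 0.5, -4.1]
width: 0.239
grasp_force: 54.3
```

```bash
cat >> h.py <<'E'
def tcp(k=8):
    P=[]
    for _ in range(k): bot.capture("side"); P.append(bot.get_state()["tcp_pos"])
    return np.mean(P,0).round(1),np.std(P,0).round(1)
E
python3 - <<'E'
from h import *
print(tcp())
s=bot.capture("side");t=bot.capture("top");cv2.imwrite("pics/s6f.png",s);cv2.imwrite("pics/t6f.png",t)
E
```

```text
(array([530.6,  51.8, 228.1]), array([0., 0., 0.]))
```

>>> jog_arm --series '[{"claw":0,"tx":0,"ty":-0.07,"tz":0.08,"ax":0,"ay":0,"az":0},{"claw":0,"tx":0,"ty":0,"tz":0.08,"ax":0,"ay":0,"az":0},{"claw":0,"tx":0,"ty":0,"tz":0.06,"ax":0,"ay":0,"az":0},{"claw":0,"tx":0,"ty":0,"tz":0.05,"ax":0,"ay":0,"az":0},{"claw":0,"tx":0,"ty":0,"tz":0.02,"ax":0,"ay":0,"az":0},{"claw":0,"tx":0,"ty":0,"tz":0,"ax":0,"ay":0,"az":0},{"claw":0,"tx":0,"ty":0,"tz":0,"ax":0,"ay":0,"az":0},{"claw":0,"tx":0,"ty":0,"tz":0,"ax":0,"ay":0,"az":0},{"claw":0,"tx":0,"ty":0,"tz":0,"ax":0,"ay":0,"az":0},{"claw":0,"tx":0,"ty":0,"tz":0,"ax":0,"ay":0,"az":0}]'

```text
time_s: 27.72
tcp_pos: [530.7, 54.5, 216.6]
tcp_rot: [3.142, -0.0, 0.0]
wrist_force: [-0.6, -0.1, -4.5]
width: 0.233
grasp_force: 54.3
```

```bash
python3 - <<'E'
from h import *
print(tcp(3),bot.get_state()["wrist_force"])
s=bot.capture("side");t=bot.capture("top");cv2.imwrite("pics/s7f.png",s);cv2.imwrite("pics/t7f.png",t)
crop("side",s,280,130,100,110,5,"pics/s7.png")
E
```

```text
(array([530.7,  54.5, 216.6]), array([0., 0., 0.])) [ 1.18603932  0.63149204 -3.96116175]
```

View pics/s7.png

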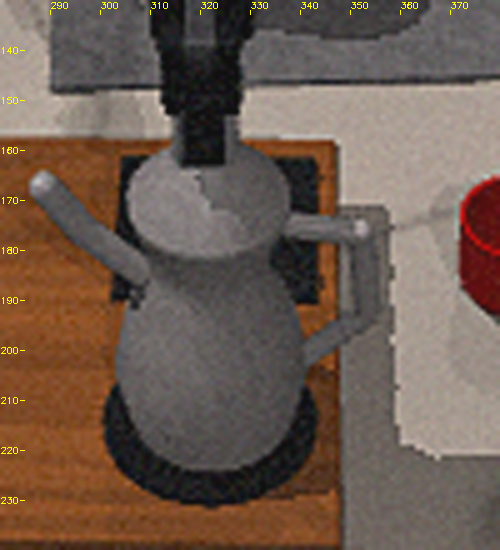

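The foot is centred over the coaster: it sits at about 321.5 and the coaster spans 301 to 342.5. I'll lower it the last 2 mm and release.

>>> jog_arm --series '[{"claw":0,"tx":0,"ty":0,"tz":0.03,"ax":0,"ay":0,"az":0},{"claw":0,"tx":0,"ty":0,"tz":0.02,"ax":0,"ay":0,"az":0},{"claw":0,"tx":0,"ty":0,"tz":0,"ax":0,"ay":0,"az":0},{"claw":0,"tx":0,"ty":0,"tz":0,"ax":0,"ay":0,"az":0},{"claw":30,"tx":0,"ty":0,"tz":0,"ax":0,"ay":0,"az":0},{"claw":40,"tx":0,"ty":0,"tz":0,"ax":0,"ay":0,"az":0},{"claw":60,"tx":0,"ty":0,"tz":0,"ax":0,"ay":0,"az":0},{"claw":80,"tx":0,"ty":0,"tz":-0.3,"ax":0,"ay":0,"az":0},{"claw":100,"tx":0,"ty":0,"tz":-0.5,"ax":0,"ay":0,"az":0},{"claw":100,"tx":0,"ty":0,"tz":-0.3,"ax":0,"ay":0,"az":0}]'

```text
time_s: 28.8
tcp_pos: [531.1, 54.5, 260.1]
tcp_rot: [3.142, -0.001, 0.0]
wrist_force: [1.0, 0.1, 0.2]
width: 0.943
grasp_force: 0.0
```

>>> jog_arm --series '[{"claw":100,"tx":0,"ty":0.5,"tz":0,"ax":0,"ay":0,"az":0},{"claw":100,"tx":0,"ty":0.9,"tz":0,"ax":0,"ay":0,"az":0},{"claw":100,"tx":0,"ty":1,"tz":0,"ax":0,"ay":0,"az":0},{"claw":100,"tx":0,"ty":1,"tz":0,"ax":0,"ay":0,"az":0},{"claw":100,"tx":0,"ty":1,"tz":0,"ax":0,"ay":0,"az":0},{"claw":100,"tx":0.05,"ty":1,"tz":0,"ax":0,"ay":0,"az":0},{"claw":100,"tx":0.1,"ty":1,"tz":0,"ax":0,"ay":0,"az":0},{"claw":100,"tx":0.03,"ty":0.9,"tz":0,"ax":0,"ay":0,"az":0},{"claw":100,"tx":0,"ty":0.6,"tz":0.2,"ax":0,"ay":0,"az":0},{"claw":100,"tx":0,"ty":0.28,"tz":0.4,"ax":0,"ay":0,"az":0}]'

```text
time_s: 29.63
tcp_pos: [538.8, -277.5, 236.2]
tcp_rot: [3.137, -0.004, -0.003]
wrist_force: [0.2, 0.1, 0.1]
width: 1.001
grasp_force: 0.0
```

```bash
python3 - <<'E'
from h import *
print(tcp(3))
E
```

```text
(array([ 536.9, -274.7,  232.1]), array([0.2, 1.7, 0.8]))
```

>>> jog_arm --series '[{"claw":100,"tx":0.01,"ty":-0.02,"tz":0.4,"ax":0,"ay":0,"az":0},{"claw":100,"tx":0,"ty":0,"tz":0.6,"ax":0,"ay":0,"az":0},{"claw":80,"tx":0,"ty":0,"tz":0.5,"ax":0,"ay":0,"az":0},{"claw":60,"tx":0,"ty":0,"tz":0.35,"ax":0,"ay":0,"az":0},{"claw":50,"tx":0,"ty":0,"tz":0.14,"ax":0,"ay":0,"az":0},{"claw":40,"tx":0,"ty":0,"tz":0.03,"ax":0,"ay":0,"az":0},{"claw":30,"tx":0,"ty":0,"tz":0,"ax":0,"ay":0,"az":0},{"claw":20,"tx":0,"ty":0,"tz":0,"ax":0,"ay":0,"az":0},{"claw":10,"tx":0,"ty":0,"tz":0,"ax":0,"ay":0,"az":0},{"claw":0,"tx":0,"ty":0,"tz":0,"ax":0,"ay":0,"az":0}]' --force 50

```text
time_s: 30.62
tcp_pos: [539.2, -271.8, 155.2]
tcp_rot: [3.141, -0.002, 0.001]
wrist_force: [0.1, 2.8, 4.3]
width: 0.259
grasp_force: 49.9
```

>>> jog_arm --series '[{"claw":0,"tx":0,"ty":0,"tz":0,"ax":0,"ay":0,"az":0},{"claw":0,"tx":0,"ty":0,"tz":-0.1,"ax":0,"ay":0,"az":0},{"claw":0,"tx":0,"ty":0,"tz":-0.3,"ax":0,"ay":0,"az":0},{"claw":0,"tx":0,"ty":0,"tz":-0.5,"ax":0,"ay":0,"az":0},{"claw":0,"tx":0,"ty":0,"tz":-0.5,"ax":0,"ay":0,"az":0},{"claw":0,"tx":0,"ty":-0.15,"tz":-0.2,"ax":0,"ay":0,"az":0},{"claw":0,"tx":-0.05,"ty":-0.3,"tz":0,"ax":0,"ay":0,"az":0},{"claw":0,"tx":-0.05,"ty":-0.5,"tz":0,"ax":0,"ay":0,"az":0},{"claw":0,"tx":-0.05,"ty":-0.6,"tz":0,"ax":0,"ay":0,"az":0},{"claw":0,"tx":-0.05,"ty":-0.6,"tz":0,"ax":0,"ay":0,"az":0}]'

```text
time_s: 31.45
tcp_pos: [528.8, -183.8, 215.7]
tcp_rot: [-3.14, 0.003, -0.0]
wrist_force: [0.5, -0.1, -4.3]
width: 0.26
grasp_force: 49.5
```

>>> jog_arm --series '[{"claw":0,"tx":0,"ty":-0.6,"tz":0,"ax":0,"ay":0,"az":0},{"claw":0,"tx":0,"ty":-0.6,"tz":0,"ax":0,"ay":0,"az":0},{"claw":0,"tx":0,"ty":-0.6,"tz":0,"ax":0,"ay":0,"az":0},{"claw":0,"tx":0,"ty":-0.5,"tz":0,"ax":0,"ay":0,"az":0},{"claw":0,"tx":0,"ty":-0.4,"tz":0,"ax":0,"ay":0,"az":0},{"claw":0,"tx":0,"ty":-0.3,"tz":0,"ax":0,"ay":0,"az":0},{"claw":0,"tx":0,"ty":-0.2,"tz":0.05,"ax":0,"ay":0,"az":0},{"claw":0,"tx":0,"ty":0,"tz":0.1,"ax":0,"ay":0,"az":0},{"claw":0,"tx":0,"ty":0,"tz":0.1,"ax":0,"ay":0,"az":0},{"claw":0,"tx":0,"ty":0,"tz":0,"ax":0,"ay":0,"az":0}]'

```text
time_s: 32.28
tcp_pos: [529.6, -58.3, 206.3]
tcp_rot: [-3.141, 0.002, 0.0]
wrist_force: [0.5, -0.5, -3.8]
width: 0.259
grasp_force: 49.4
```

```bash
python3 - <<'E'
from h import *
print(tcp(6))
E
```

```text
(array([530.2, -58.6, 207.4]), array([0.2, 0.1, 0.4]))
```

Move +3.3 mm in y and -0.8 mm in x, then lower about 10.5 mm.

>>> jog_arm --series '[{"claw":0,"tx":-0.02,"ty":-0.08,"tz":0.06,"ax":0,"ay":0,"az":0},{"claw":0,"tx":0,"ty":0,"tz":0.06,"ax":0,"ay":0,"az":0},{"claw":0,"tx":0,"ty":0,"tz":0.06,"ax":0,"ay":0,"az":0},{"claw":0,"tx":0,"ty":0,"tz":0.05,"ax":0,"ay":0,"az":0},{"claw":0,"tx":0,"ty":0,"tz":0,"ax":0,"ay":0,"az":0},{"claw":0,"tx":0,"ty":0,"tz":0,"ax":0,"ay":0,"az":0},{"claw":0,"tx":0,"ty":0,"tz":0,"ax":0,"ay":0,"az":0},{"claw":0,"tx":0,"ty":0,"tz":0,"ax":0,"ay":0,"az":0},{"claw":0,"tx":0,"ty":0,"tz":0,"ax":0,"ay":0,"az":0},{"claw":0,"tx":0,"ty":0,"tz":0,"ax":0,"ay":0,"az":0}]'

```text
time_s: 33.42
tcp_pos: [529.5, -54.7, 198.6]
tcp_rot: [3.142, -0.0, 0.0]
wrist_force: [-0.2, -0.0, -4.7]
width: 0.255
grasp_force: 49.5
```

```bash
python3 - <<'E'
from h import *
print(tcp(3),bot.get_state()["wrist_force"])
s=bot.capture("side");t=bot.capture("top");cv2.imwrite("pics/s8f.png",s);cv2.imwrite("pics/t8f.png",t)
a=cv2.resize(s[80:240,240:380],(525,600));cv2.imwrite("pics/s8.png",cv2.convertScaleAbs(a,alpha=1.4,beta=15))
E
```

```text
(array([529.5, -54.7, 198.6]), array([0., 0., 0.])) [-0.80353253 -0.3416737  -4.645582  ]
```

View pics/s8.png

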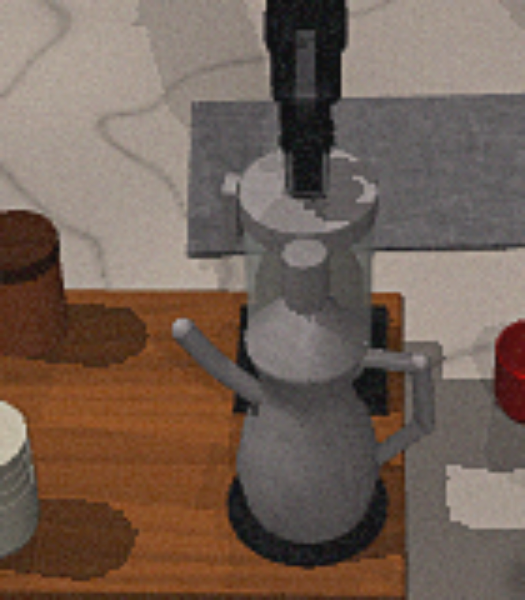

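The dallah stands on the round coaster with its foot at crop pixel (308,520). The canister hangs over the square coaster, so I'll lower it and release.

>>> jog_arm --series '[{"claw":0,"tx":0,"ty":0.01,"tz":0.03,"ax":0,"ay":0,"az":0},{"claw":0,"tx":0,"ty":0,"tz":0.03,"ax":0,"ay":0,"az":0},{"claw":0,"tx":0,"ty":0,"tz":0.02,"ax":0,"ay":0,"az":0},{"claw":0,"tx":0,"ty":0,"tz":0,"ax":0,"ay":0,"az":0},{"claw":0,"tx":0,"ty":0,"tz":0,"ax":0,"ay":0,"az":0},{"claw":30,"tx":0,"ty":0,"tz":0,"ax":0,"ay":0,"az":0},{"claw":40,"tx":0,"ty":0,"tz":0,"ax":0,"ay":0,"az":0},{"claw":60,"tx":0,"ty":0,"tz":-0.1,"ax":0,"ay":0,"az":0},{"claw":70,"tx":0,"ty":0,"tz":-0.5,"ax":0,"ay":0,"az":0},{"claw":70,"tx":0,"ty":0,"tz":-0.8,"ax":0,"ay":0,"az":0}]'

```text
time_s: 34.5
tcp_pos: [527.9, -54.6, 249.6]
tcp_rot: [-3.14, 0.006, 0.0]
wrist_force: [0.5, -1.1, -0.1]
width: 0.702
grasp_force: 0.0
```

>>> jog_arm --series '[{"claw":100,"tx":0,"ty":0.4,"tz":-0.3,"ax":0,"ay":0,"az":0},{"claw":100,"tx":-0.3,"ty":0.7,"tz":0,"ax":0,"ay":0,"az":0},{"claw":100,"tx":-0.4,"ty":0.8,"tz":0,"ax":0,"ay":0,"az":0},{"claw":100,"tx":-0.4,"ty":0.8,"tz":0,"ax":0,"ay":0,"az":0},{"claw":100,"tx":-0.4,"ty":0.8,"tz":0,"ax":0,"ay":0,"az":0},{"claw":100,"tx":-0.4,"ty":0.8,"tz":0,"ax":0,"ay":0,"az":0},{"claw":100,"tx":-0.4,"ty":0.8,"tz":0,"ax":0,"ay":0,"az":0},{"claw":100,"tx":-0.3,"ty":0.6,"tz":0,"ax":0,"ay":0,"az":0},{"claw":100,"tx":0,"ty":0.2,"tz":0,"ax":0,"ay":0,"az":0},{"claw":100,"tx":0,"ty":0,"tz":0,"ax":0,"ay":0,"az":0}]'

```text
time_s: 35.33
tcp_pos: [425.3, -293.4, 263.9]
tcp_rot: [3.14, -0.001, -0.003]
wrist_force: [0.1, 0.3, 0.6]
width: 1.0
grasp_force: 0.0
```

```bash
python3 - <<'E'
from h import *
s=bot.capture("side");t=bot.capture("top");cv2.imwrite("pics/s9f.png",s);cv2.imwrite("pics/t9f.png",t)
crop("top",t,275,110,110,115,5,"pics/t9.png")
a=cv2.resize(s[100:380,200:450],(535,600));cv2.imwrite("pics/s9.png",cv2.convertScaleAbs(a,alpha=1.4,beta=15))
E
```

```text
(no output)
```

View pics/t9.png

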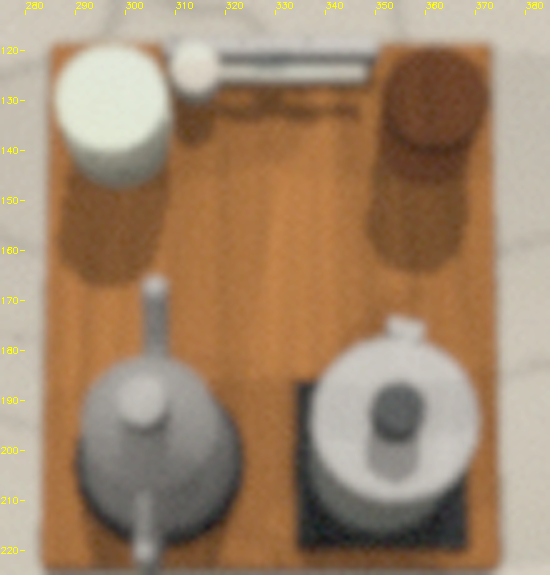

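View pics/s9.png

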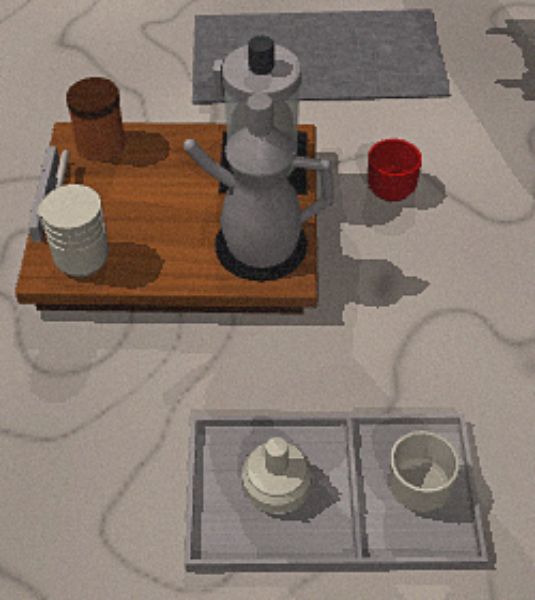

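Everything is upright. The dallah knob at (302,190) and canister knob at (353.5,192) match their starting places on the coasters to within about 2 mm. The sugar pot and cup sit in their own compartments, the nest, tin and red cup are untouched, and the gripper is clear.

```bash
python3 -c "
from cell import bot
print(bot.finish_job())"
```

```text
the job is handed in; nothing more can be done
None
```

The job is done and handed in at about 35 s: the cup is in the smaller tray compartment, the sugar pot in the larger one, and the dallah and canister are back on their coasters, within about 2 mm of centre in the last pictures, with everything upright and the stack of cups, tin and red cup untouched.

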